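# Carry the tray of pink-lidded pots to the cork mat

## Task

Pick up the bamboo tray that holds the two pink-lidded sample pots (not the same tray with the black pots) by its upright middle handle, lift it well clear of the table and carry it level, with both pots riding inside it. Set it down, without dropping it, in the middle of the rectangular cork mat with its long sides along the mat's long sides, and let go.

Things in the scene. Friction and masses are not known exactly. Their poses are not given: they have to be found in the camera images.
- tray: open bamboo tray holding two loose pink-lidded pots, about 0.3 kg; 160 mm (x) by 110 mm (y), rim 18 mm high, walls and floor 5 mm. Flat upright handle plate at its centre, 50 mm long (x), 12 mm thick (y), top 90 mm above the underside: pinch it across the 12 mm, fingers above the pots (their tops: 25 mm). Origin at centre of underside, z up. An identical tray with black pots is a bystander
- pot_1: loose round cosmetic sample pot with a white body and a flat pink lid, 30 mm in diameter and 20 mm high, 20 g, standing free on the floor of the tray; origin at the centre of its underside, z up
- pot_2: loose round cosmetic sample pot with a white body and a flat pink lid, 30 mm in diameter and 20 mm high, 20 g, standing free on the floor of the tray; origin at the centre of its underside, z up
- mat: rectangular cork mat fixed to the table, 200 mm long (its x) by 150 mm wide (its y), 4 mm thick; origin at the centre of its underside, on the table top, z up. Either way round will do. (The small round cork coaster under the glass is not it.)

How it is judged:
On the way, in this order (a step that is already met when the one before it is completed fails the run):
1. the tray is lifted clear of the table with both pots inside (height (world z) of tray above 0.025 m and x of pot_1 in the frame of tray between -0.08 and 0.08 m and y of pot_1 in the frame of tray between -0.055 and 0.055 m and z of pot_1 in the frame of tray between -0.005 and 0.035 m and x of pot_2 in the frame of tray between -0.08 and 0.08 m and y of pot_2 in the frame of tray between -0.055 and 0.055 m and z of pot_2 in the frame of tray between -0.005 and 0.035 m), for 0.2 s.
2. the tray is lowered onto the middle of the mat while still held, not dropped (horizontal distance between tray and mat below 0.02 m and angle between the x axis of tray and the x axis of mat, either way round below 0.262 rad and height (world z) of tray below 0.012 m and contact force between the fingers and tray above 0.3 N), for 0.05 s.
At the end, for the whole second after the job is handed in: the tray stands flat and at rest on the cork mat, its centre within 20 mm of the mat's centre and its long sides within 15 degrees of the mat's, with both pink-lidded pots at rest inside it (horizontal distance between tray and mat below 0.02 m and angle between the x axis of tray and the x axis of mat, either way round below 0.262 rad and height (world z) of tray between -0.003 and 0.012 m and x of pot_1 in the frame of tray between -0.08 and 0.08 m and y of pot_1 in the frame of tray between -0.055 and 0.055 m and z of pot_1 in the frame of tray between -0.005 and 0.035 m and x of pot_2 in the frame of tray between -0.08 and 0.08 m and y of pot_2 in the frame of tray between -0.055 and 0.055 m and z of pot_2 in the frame of tray between -0.005 and 0.035 m and angle between tray's own z axis and vertical below 0.1 rad and linear speed of tray below 0.02 m/s and linear speed of each of pot_1, pot_2 below 0.03 m/s); the robot touches nothing.
It fails at once if a pot leaves the tray (not ((x of pot_1 in the frame of tray between -0.08 and 0.08 m and y of pot_1 in the frame of tray between -0.055 and 0.055 m and z of pot_1 in the frame of tray between -0.005 and 0.035 m) and (x of pot_2 in the frame of tray between -0.08 and 0.08 m and y of pot_2 in the frame of tray between -0.055 and 0.055 m and z of pot_2 in the frame of tray between -0.005 and 0.035 m))).
It fails at once if the tray is tipped more than 20 degrees (angle between tray's own z axis and vertical above 0.35 rad).
It also fails if it takes over 48 s, if anything falls off the work surface, if the arm or the gripper's body presses on something with over 40 N, if the wrist force passes 120 N, or if a joint passes its speed limit or range.

## Robot

A 6-joint arm with a two-finger parallel gripper is mounted at the origin on the work surface. World frame = base frame: x ahead of the robot, y to its left, z up, the work surface at z = 0. Lengths are in m, angles in rad, forces in N, time in s.
With the tool pointing down it reaches from about 0.35 to 0.775 m from the base axis. Payload 5.5 kg.
Tool frame: the origin (TCP) lies at the very end of the fingers, on their centre line; the grasp point (between the pads) lies 19 mm behind it; z points along the fingers, y is the line along which they close (so a half turn about z gives the same grasp; the last joint's range is limited). The gripper opens to 85 mm and grips with 20 to 120 N. Pads are 22 mm wide; open, the fingers measure 114 mm over their backs; the gripper's body (76 mm by 85 mm) begins 54 mm behind the grasp point. The pads swing forward as they close: fully open they stand 13 mm farther back than shut.
Start: joints at [1.127, 0.313, 0.046, 1.304, 0, 1.431], TCP at [0.172, 0.549, 0.231] pointing down, gripper open.
Joint ranges: [-2.76, 2.76], [-0.86, 1.69], [-1.03, 1.26], [-2.2, 2.34], [-1.47, 1.5], [-3.14, 3.14]. Speed limits (rad/s): [2.57, 2.57, 3.14, 3.14, 3.14, 3.14].

## Interface

Orientations are given as a unit quaternion [w, x, y, z].
In Python, from workcell import env gives the robot as it stands. The module is installed in compiled form; this text tells all that it offers.
- The arm moves only by the tool jog_arm, never from a script. Its argument "rows" is a list of rows, each a list of 6 numbers: the shift along the world's x, y, z in units of 40 mm (1.0 is 40 mm), then the turn, a rotation vector about the world's x, y, z in units of 6 degrees (1.0 is 6 degrees). In form: [[x, y, z, wx, wy, wz], ...]. A call has 1 to 12 rows; each row is the pose to reach, as a shift and turn from the pose commanded when the call began; what a row does not reach only later rows make up. A row lasts 1/12 s, in which the tool goes at most 41.7 mm and 7.16 degrees, less where a joint would pass 70% of its speed; a pose out of reach is approached as far as the arm can. A call with a gripper value outside its range is refused whole. "jaw" is the gripper command: -1 is fully open, 1 is shut, values between are in proportion, set as the call begins (left out, the last holds). The fingers move at their own pace and stop on an object; "force" is the grip in N (left out, the last holds). Time passes only in rows, so rows that repeat a pose let the fingers close. It gives the time, the measured TCP pose, the force, the opening and the grip force at its end, in the units of the state.
- env.get_state(): the state, without advancing time (a new reading comes with each control period).
- env.read_camera(name): name is "side" or "top" or "wrist"; returns a dict with "pixels" (480x640x3 uint8, red, green, blue), "mtx" (3x3 intrinsics, pixels), "cam_to_world" (4x4, takes a point from camera to world coordinates). Camera axes: x right, y up, looking along -z (the intrinsics and any distortion apply to the point x, -y, -z); pixel columns grow to the right and rows downward; lengths in m; the calibration is good to about 2 mm. A picture is of the moment at which its call begins. There is no depth.
- env.hand_in(): hands the job in; it is judged then, once.
The state is a dict: "clock": time; "joint_pos": joint angles; "qvel": joint speeds; "tau": joint torques, N m; "tcp_pos": TCP position; "orientation": TCP orientation; "wrist_force": force on the tool from outside, world axes, zero at the start; "ft_torque": the same for the moment, N m; "finger_gap": finger opening in m; "grip_force": force on a finger pad.
Only numpy, scipy, OpenCV 4.12 (cv2) and the standard library are available. Lean on these libraries where they do the work, as an engineer would, in place of code of your own. Each camera call takes 0.05 s, during which the arm holds its last target. There are 200 camera calls.

## Working session

There is one attempt and no reset: what is moved stays moved. The work goes in short steps, Python scripts to look and compute and a tool call to move; the robot and the scene stay as the last step left them, time stands still between calls to the robot, and variables do not carry over. Pictures are saved under pics/ and viewed, at most 10 in all, crops included, and the job is handed in when it is done.

Besides the shell and the picture viewer there is one more tool, called after ">>>" as a command line: name --pt "numbers of a row" for each row, then --argument value for the rest. jog_arm: Moves the arm, as the interface text tells. Its arguments: {"type":"object","properties":{"rows":{"type":"array","items":{"type":"array","items":{"type":"number"}}},"jaw":{"type":"number"},"force":{"type":"number"}},"required":["rows"]}

```bash
mkdir -p pics
cat > h.py <<'E'
import numpy as np, cv2
from workcell import env
def cast(c,uv,z):
    K=np.array(c["mtx"]);T=np.array(c["cam_to_world"])
    d=np.linalg.inv(K)@[uv[0],uv[1],1]; d=T[:3,:3]@(d*[1,-1,-1]); o=T[:3,3]
    return o+d*(z-o[2])/d[2]
def save(c,n): cv2.imwrite("pics/"+n,c["pixels"][:,:,::-1])
E
python3 - <<'E'
from h import *
for n in ["top","side"]:
    c=env.read_camera(n); save(c,n+"1.png"); np.save(n+".npy",c,allow_pickle=True)
    print(n,np.round(c["cam_to_world"],3).tolist(),np.round(c["mtx"],1).tolist())
s=env.get_state();print(s)
E
```

```text
top [[0.009, 0.986, -0.168, 0.325], [-1.0, 0.009, 0.001, 0.002], [0.002, 0.168, 0.986, 1.2], [0.0, 0.0, 0.0, 1.0]] [[591.2, 0.0, 329.3], [0.0, 591.2, 229.1], [0.0, 0.0, 1.0]]
side [[-0.951, 0.234, -0.2, 0.299], [-0.308, -0.719, 0.623, 0.597], [0.002, 0.654, 0.756, 0.772], [0.0, 0.0, 0.0, 1.0]] [[505.0, 0.0, 316.2], [0.0, 505.0, 234.5], [0.0, 0.0, 1.0]]
{'clock': 0.1, 'joint_pos': array([ 1.12741825e+00,  3.13926462e-01,  4.51341082e-02,  1.30359535e+00,
       -6.86806183e-06,  1.43116234e+00]), 'qvel': array([-0.00016812, -0.00192446,  0.0015163 , -0.00107469, -0.00018156,
        0.00067482]), 'tau': array([ 2.43791714e-03, -4.81726527e+01,  2.99243867e+01,  1.26942561e-02,
       -1.14095881e-04,  1.43750918e-05]), 'tcp_pos': array([0.17182189, 0.54827416, 0.23051435]), 'orientation': array([-2.25388340e-04,  1.51288839e-01,  9.88489279e-01, -7.63108898e-04]), 'wrist_force': array([ 0.11957422,  0.80549354, -0.09481056]), 'ft_torque': array([-0.00303088,  0.02568953,  0.0304819 ]), 'grip_force': 0.0, 'finger_gap': 0.08521430460083575}
```

View pics/top1.png

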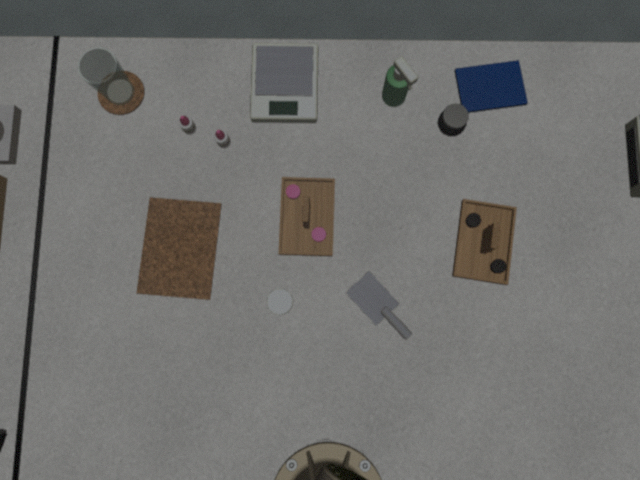

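View pics/side1.png

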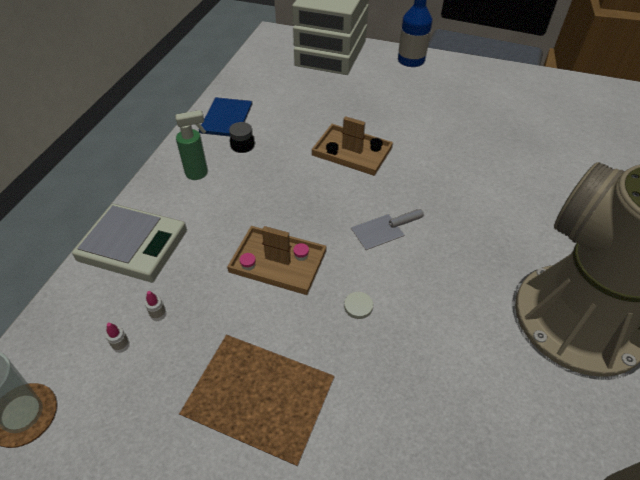

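The top view shows the pink-pot tray at about (307,217) with pots at (293,191) and (319,234), and the cork mat centred near (180,248). The black-pot tray is at (485,242). The side view agrees: pink tray near (278,258), mat near (258,397).

Run:
```python
from h import *
for n,rois in [("top",{"mat":(120,185,235,310),"tray":(268,165,345,268)}),("side",{"mat":(170,330,345,470),"tray":(220,215,335,300)})]:
    c=np.load(n+".npy",allow_pickle=True).item(); hsv=cv2.cvtColor(c["pixels"],cv2.COLOR_RGB2HSV)
    for k,(x0,y0,x1,y1) in rois.items():
        m=np.zeros(hsv.shape[:2],np.uint8); r=hsv[y0:y1,x0:x1]
        m[y0:y1,x0:x1]=((r[...,1]>60)*255)
        m=cv2.morphologyEx(m,cv2.MORPH_CLOSE,np.ones((5,5)));m=cv2.morphologyEx(m,cv2.MORPH_OPEN,np.ones((5,5)))
        ct=max(cv2.findContours(m,0,2)[0],key=cv2.contourArea)
        z=.004 if k=="mat" else .018
        P=np.array([cast(c,p[0],z)[:2] for p in ct],np.float32)
        if n=="side" and k=="tray": continue
        b=cv2.minAreaRect(P); print(n,k,b); print(np.round(cv2.boxPoints(b),3).tolist())
    pk=((hsv[...,0]>150)&(hsv[...,0]<175)&(hsv[...,1]>110)).astype(np.uint8)
    _,_,st,ce=cv2.connectedComponentsWithStats(pk)
    for s,q in zip(st[1:],ce[1:]):
        if s[4]>40: print(n,"pot",q,s[4],cast(c,q,.025))
c=np.load("top.npy",allow_pickle=True).item()
for q in [(308,197),(304,229)]: print("handle",cast(c,q,.09))
im=c["pixels"][165:270,265:350,::-1]; cv2.imwrite("pics/crop.png",cv2.resize(im,None,fx=5.5,fy=5.5,interpolation=cv2.INTER_CUBIC))
```

```text
top mat ((0.4887050986289978, 0.30751800537109375), (0.14874248206615448, 0.1981065273284912), 85.64884948730469)
[[0.3840000033378601, 0.2409999966621399], [0.5820000171661377, 0.22599999606609344], [0.5929999947547913, 0.37400001287460327], [0.3959999978542328, 0.3889999985694885]]
top tray ((0.5541384220123291, 0.04799197241663933), (0.10811594873666763, 0.15983234345912933), 88.97112274169922)
[[0.4729999899864197, -0.004999999888241291], [0.6330000162124634, -0.007000000216066837], [0.6349999904632568, 0.10100000351667404], [0.4749999940395355, 0.10300000011920929]]
side mat ((0.48652440309524536, 0.30994659662246704), (0.14957624673843384, 0.1996915489435196), 85.65308380126953)
[[0.38100001215934753, 0.24300000071525574], [0.5799999833106995, 0.2280000001192093], [0.5920000076293945, 0.37700000405311584], [0.3930000066757202, 0.3919999897480011]]
side pot [300.72189349 249.76923077] 169 [0.5125562  0.02767595 0.025     ]
side pot [247.15428571 259.54857143] 175 [0.60032339 0.08111869 0.025     ]
side pot [150.92792793 298.2972973 ] 111 [0.72746562 0.21357675 0.025     ]
side pot [111.87301587 329.8968254 ] 126 [0.757437   0.28987738 0.025     ]
handle [0.57679945 0.04287063 0.09      ]
handle [0.51429887 0.04955772 0.09      ]
```

View pics/crop.png

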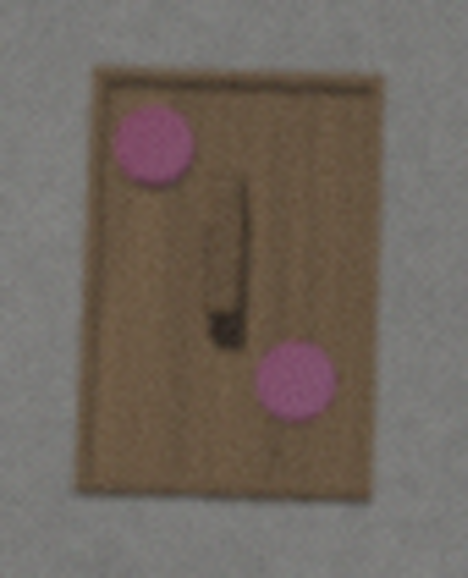

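>>> jog_arm --pt "0.2 -0.3 0 0 0 0.1" --pt "0.6 -0.8 0 0 0 0.3" --pt "1.2 -1.5 0 0 0 0.5" --pt "1.8 -2.3 0 0 0 0.7" --pt "2.4 -3.1 0 0 0 0.9" --pt "3.0 -3.9 0 0 0 1.1" --pt "3.6 -4.7 0 0 0 1.3" --pt "4.2 -5.5 0 0 0 1.5" --pt "4.8 -6.3 0 0 0 1.7" --pt "5.4 -7.1 0 0 0 1.9" --pt "6.0 -7.9 0 0 0 2.1" --pt "6.4 -8.4 0 0 0 2.2" --jaw -1 --force 60

```text
clock: 1.1
tcp_pos: [0.4295, 0.2098, 0.2311]
orientation: [0.0, 0.037, 0.999, -0.0]
wrist_force: [0.6, -0.0, 0.3]
finger_gap: 0.0852
grip_force: 0.0
```

```bash
cat > st.py <<'E'
from h import *
from scipy.spatial.transform import Rotation as R
s=env.get_state(); q=s["orientation"]; M=R.from_quat([q[1],q[2],q[3],q[0]]).as_matrix()
print(s["clock"],s["tcp_pos"].round(4),"yaw_y",np.degrees(np.arctan2(M[1,1],M[0,1])).round(2),"z",M[:,2].round(3),s["finger_gap"],s["grip_force"],s["wrist_force"].round(2),s["joint_pos"].round(2))
E
python3 st.py
```

```text
1.1 [0.4295 0.2098 0.2311] yaw_y 85.72 z [ 0.    -0.001 -1.   ] 0.08524770337394565 0.0 [ 0.57 -0.    0.33] [ 0.29  0.13 -0.19  1.25 -0.    0.36]
```

>>> jog_arm --pt "0.4 -0.5 0 0 0 0.1" --pt "0.9 -1.1 0 0 0 0.2" --pt "1.4 -1.8 0 0 0 0.3" --pt "1.9 -2.5 0 0 0 0.4" --pt "2.4 -3.1 -0.2 0 0 0.5" --pt "2.8 -3.6 -0.5 0 0 0.53" --pt "3.05 -4.0 -0.9 0 0 0.53" --pt "3.15 -4.1 -1.2 0 0 0.53" --pt "3.15 -4.1 -1.4 0 0 0.53" --pt "3.15 -4.1 -1.5 0 0 0.53" --pt "3.15 -4.1 -1.5 0 0 0.53"

```text
clock: 2.02
tcp_pos: [0.5528, 0.0492, 0.1702]
orientation: [-0.001, 0.009, 1.0, 0.0]
wrist_force: [-0.7, -0.2, 0.8]
finger_gap: 0.0853
grip_force: 0.0
```

```bash
python3 st.py
python3 - <<'E'
from h import *
c=env.read_camera("wrist"); save(c,"w1.png"); np.save("w1.npy",c,allow_pickle=True)
E
```

```text
2.0167 [0.5528 0.0492 0.1702] yaw_y 89.0 z [-0.003  0.    -1.   ] 0.08527618160368727 0.0 [-0.67 -0.2   0.75] [-0.06  0.3  -0.12  1.15  0.   -0.04]
```

View pics/w1.png

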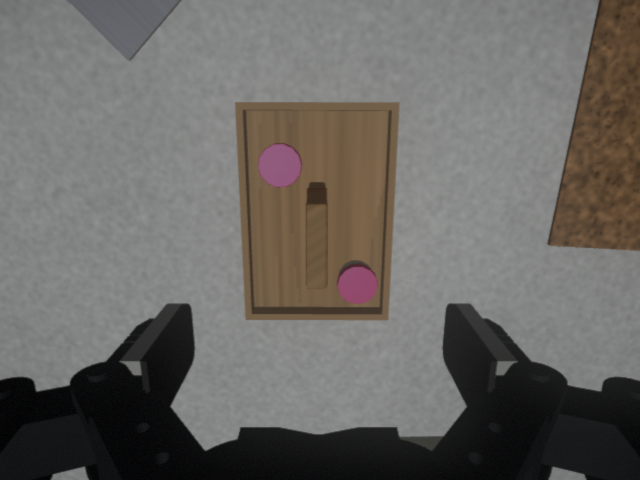

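The wrist view shows the handle top from about (317,204) to (316,289), and tray rim corners at (236,103), (399,103), (388,319) and (246,320). The tool is well aligned with it.

Run:
```python
from h import *
c=np.load("w1.npy",allow_pickle=True).item()
for q in [(317,204),(316.5,289)]: print("handle",cast(c,q,.09).round(4))
P=np.array([cast(c,q,.018) for q in [(236,102),(399,102),(388,320),(246,320)]]);print(P.round(4),P.mean(0).round(4))
for q in [(280,165),(358,285)]: print("pot",cast(c,q,.025).round(4))
```

```text
handle [0.5277 0.0492 0.09  ]
handle [0.5768 0.048  0.09  ]
[[ 0.4718 -0.0039  0.018 ]
 [ 0.4738  0.1047  0.018 ]
 [ 0.6335  0.1017  0.018 ]
 [ 0.6316 -0.0075  0.018 ]] [0.5527 0.0488 0.018 ]
pot [0.5133 0.0243 0.025 ]
pot [0.6014 0.0778 0.025 ]
```

>>> jog_arm --pt "0 0 -0.2 0 0 0" --pt "0 0 -0.6 0 0 0" --pt "0 0 -1.0 0 0 0" --pt "0 0 -1.4 0 0 0" --pt "0 0 -1.8 0 0 0" --pt "0 0 -2.2 0 0 0" --pt "0 0 -2.5 0 0 0" --pt "0 0 -2.8 0 0 0" --pt "0 0 -2.95 0 0 0" --pt "0 0 -3.0 0 0 0" --pt "0 0 -3.0 0 0 0" --pt "0 0 -3.0 0 0 0"

```text
clock: 3.07
tcp_pos: [0.5546, 0.0489, 0.0521]
orientation: [0.001, 0.009, 1.0, 0.0]
wrist_force: [0.2, -0.4, 0.8]
finger_gap: 0.0853
grip_force: 0.0
```

>>> jog_arm --pt "0 0 0 0 0 0" --pt "0 0 0 0 0 0" --pt "0 0 0 0 0 0" --pt "0 0 0 0 0 0" --pt "0 0 0 0 0 0" --pt "0 0 0 0 0 0" --pt "0 0 0 0 0 0" --pt "0 0 0 0 0 0" --pt "0 0 0 0 0 0" --pt "0 0 0 0 0 0" --pt "0 0 0 0 0 0" --pt "0 0 0 0 0 0" --jaw 1 --force 60

```text
clock: 4.07
tcp_pos: [0.5541, 0.0485, 0.0514]
orientation: [0.0, 0.009, 1.0, -0.0]
wrist_force: [-1.2, -1.9, 0.5]
finger_gap: 0.0115
grip_force: 59.7
```

```bash
python3 st.py
```

```text
4.0667 [0.5541 0.0485 0.0514] yaw_y 88.96 z [ 0. -0. -1.] 0.011515555956914567 59.70016121864319 [-1.19 -1.91  0.52] [-0.06  0.4  -0.3   0.88 -0.   -0.04]
```

>>> jog_arm --pt "0 0 0.05 0 0 0" --pt "0 0 0.15 0 0 0" --pt "0 0 0.3 0 0 0" --pt "0 0 0.5 0 0 0" --pt "0 0 0.7 0 0 0" --pt "0 0 0.9 0 0 0" --pt "0 0 1.1 0 0 0" --pt "0 0 1.3 0 0 0" --pt "0 0 1.5 0 0 0" --pt "0 0 1.65 0 0 0" --pt "0 0 1.75 0 0 0" --pt "0 0 1.8 0 0 0"

```text
clock: 5.07
tcp_pos: [0.5544, 0.0487, 0.1242]
orientation: [0.001, 0.009, 1.0, 0.0]
wrist_force: [0.4, -0.3, -4.3]
finger_gap: 0.0111
grip_force: 58.9
```

>>> jog_arm --pt "0 0 0 0 0 0" --pt "0 0 0 0 0 0" --pt "0 0 0 0 0 0" --pt "0 0 0 0 0 0"

```text
clock: 5.4
tcp_pos: [0.5537, 0.0487, 0.1228]
orientation: [-0.0, 0.009, 1.0, 0.0]
wrist_force: [-0.4, -0.1, -4.6]
finger_gap: 0.0115
grip_force: 58.9
```

```bash
python3 st.py
python3 - <<'E'
from h import *
c=env.read_camera("wrist"); save(c,"w2.png"); np.save("w2.npy",c,allow_pickle=True)
E
```

```text
5.4 [0.5537 0.0487 0.1228] yaw_y 88.97 z [-0.001  0.    -1.   ] 0.011511862929508749 58.867918252944946 [-0.44 -0.05 -4.56] [-0.06  0.33 -0.2   1.04  0.   -0.04]
```

View pics/w2.png

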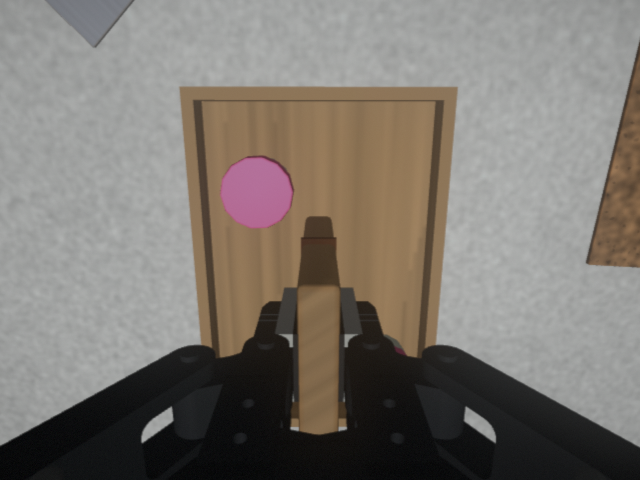

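The tray hangs level from the handle. One pot is visible at (257,191), and the other shows behind the finger at about (397,345).

>>> jog_arm --pt "-0.01 0.05 0 0 0 0" --pt "-0.04 0.15 0 0 0 0" --pt "-0.08 0.3 0 0 0 -0.02" --pt "-0.12 0.5 0 0 0 -0.04" --pt "-0.2 0.8 0 0 0 -0.06" --pt "-0.27 1.1 0 0 0 -0.09" --pt "-0.35 1.4 0 0 0 -0.12" --pt "-0.42 1.7 0 0 0 -0.15" --pt "-0.5 2.0 0 0 0 -0.17" --pt "-0.57 2.3 0 0 0 -0.2" --pt "-0.65 2.6 0 0 0 -0.22" --pt "-0.72 2.9 0 0 0 -0.24"

```text
clock: 6.45
tcp_pos: [0.5246, 0.1662, 0.1234]
orientation: [-0.0, 0.021, 1.0, 0.0]
wrist_force: [0.5, 0.6, -4.1]
finger_gap: 0.0115
grip_force: 58.9
```

>>> jog_arm --pt "-0.08 0.3 0 0 0 -0.03" --pt "-0.15 0.6 0 0 0 -0.06" --pt "-0.23 0.9 0 0 0 -0.09" --pt "-0.3 1.2 0 0 0 -0.12" --pt "-0.38 1.5 0 0 0 -0.15" --pt "-0.45 1.8 0 0 0 -0.18" --pt "-0.53 2.1 0 0 0 -0.21" --pt "-0.6 2.4 0 0 0 -0.24" --pt "-0.68 2.7 0 0 0 -0.26" --pt "-0.75 3.0 0 0 0 -0.28" --pt "-0.81 3.25 0 0 0 -0.29" --pt "-0.86 3.42 0 0 0 -0.3"

```text
clock: 7.45
tcp_pos: [0.4904, 0.303, 0.1233]
orientation: [0.0, 0.037, 0.999, 0.0]
wrist_force: [0.4, -0.6, -4.4]
finger_gap: 0.0113
grip_force: 58.9
```

>>> jog_arm --pt "-0.02 0.1 0 0 0 0" --pt "-0.04 0.16 0 0 0 0" --pt "-0.04 0.18 0 0 0 0" --pt "-0.04 0.18 0 0 0 0" --pt "-0.04 0.18 0 0 0 0" --pt "-0.04 0.18 0 0 0 0"

```text
clock: 7.95
tcp_pos: [0.4894, 0.3082, 0.1233]
orientation: [0.0, 0.038, 0.999, -0.0]
wrist_force: [-0.5, -0.4, -4.8]
finger_gap: 0.0117
grip_force: 58.9
```

```bash
python3 st.py
python3 - <<'E'
from h import *
c=env.read_camera("side"); cv2.imwrite("pics/s2.png",c["pixels"][:,:,::-1])
E
```

```text
7.95 [0.4894 0.3082 0.1233] yaw_y 85.69 z [ 0. -0. -1.] 0.011669716839113388 58.90492916107178 [-0.54 -0.39 -4.83] [ 0.42  0.37 -0.14  1.06 -0.    0.5 ]
```

View pics/s2.png

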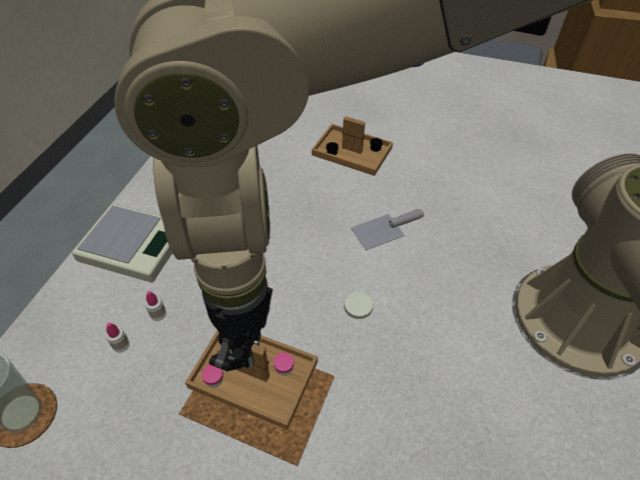

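The tray is level over the mat, with both pink pots inside at (213,376) and (284,363). Next I lower it gently.

>>> jog_arm --pt "0 0 -0.05 0 0 0" --pt "0 0 -0.15 0 0 0" --pt "0 0 -0.3 0 0 0" --pt "0 0 -0.5 0 0 0" --pt "0 0 -0.7 0 0 0" --pt "0 0 -0.9 0 0 0" --pt "0 0 -1.1 0 0 0" --pt "0 0 -1.25 0 0 0" --pt "0 0 -1.37 0 0 0" --pt "0 0 -1.45 0 0 0" --pt "0 0 -1.5 0 0 0" --pt "0 0 -1.53 0 0 0"

```text
clock: 9.0
tcp_pos: [0.4893, 0.3087, 0.0619]
orientation: [-0.0, 0.037, 0.999, 0.0]
wrist_force: [-0.1, 0.1, -4.0]
finger_gap: 0.0115
grip_force: 58.9
```

>>> jog_arm --pt "0 0 -0.02 0 0 0" --pt "0 0 -0.04 0 0 0" --pt "0 0 -0.06 0 0 0" --pt "0 0 -0.08 0 0 0" --pt "0 0 -0.1 0 0 0" --pt "0 0 -0.12 0 0 0" --pt "0 0 -0.14 0 0 0" --pt "0 0 -0.16 0 0 0" --pt "0 0 -0.17 0 0 0" --pt "0 0 -0.18 0 0 0" --pt "0 0 -0.18 0 0 0" --pt "0 0 -0.18 0 0 0"

```text
clock: 10.0
tcp_pos: [0.4892, 0.3087, 0.0554]
orientation: [0.0, 0.037, 0.999, 0.0]
wrist_force: [-2.2, -1.8, 3.2]
finger_gap: 0.011
grip_force: 59.7
```

```bash
python3 st.py
```

```text
10.0 [0.4892 0.3087 0.0554] yaw_y 85.73 z [ 0.  0. -1.] 0.011038300018561454 59.667906761169434 [-2.23 -1.81  3.2 ] [ 0.42  0.43 -0.23  0.91 -0.    0.5 ]
```

>>> jog_arm --pt "0 0 0 0 0 0" --pt "0 0 0 0 0 0" --pt "0 0 0 0 0 0" --pt "0 0 0 0 0 0" --pt "0 0 0 0 0 0" --pt "0 0 0 0 0 0" --pt "0 0 0 0 0 0" --pt "0 0 0 0 0 0" --pt "0 0 0 0 0 0" --pt "0 0 0 0 0 0" --jaw -1

```text
clock: 10.83
tcp_pos: [0.4892, 0.3087, 0.0549]
orientation: [0.0, 0.037, 0.999, 0.0]
wrist_force: [0.8, -0.5, -0.9]
finger_gap: 0.085
grip_force: 0.0
```

>>> jog_arm --pt "0 0 0.1 0 0 0" --pt "0 0 0.4 0 0 0" --pt "0 0 0.8 0 0 0" --pt "0 0 1.2 0 0 0" --pt "0 0 1.7 0 0 0" --pt "0 0 2.2 0 0 0" --pt "0 0 2.7 0 0 0" --pt "0 0 3.1 0 0 0" --pt "0 0 3.4 0 0 0" --pt "0 0 3.5 0 0 0" --pt "0 0 3.5 0 0 0" --pt "0 0 3.5 0 0 0"

```text
clock: 11.83
tcp_pos: [0.4891, 0.3086, 0.1946]
orientation: [-0.0, 0.037, 0.999, 0.0]
wrist_force: [-0.3, -0.4, -0.8]
finger_gap: 0.0855
grip_force: 0.0
```

```bash
python3 st.py
python3 - <<'E'
from h import *
c=env.read_camera("wrist"); save(c,"w3.png")
E
```

```text
11.8333 [0.4891 0.3086 0.1946] yaw_y 85.73 z [-0.  0. -1.] 0.08553986977557436 0.0 [-0.31 -0.37 -0.79] [ 0.42  0.33 -0.02  1.22  0.    0.5 ]
```

View pics/w3.png

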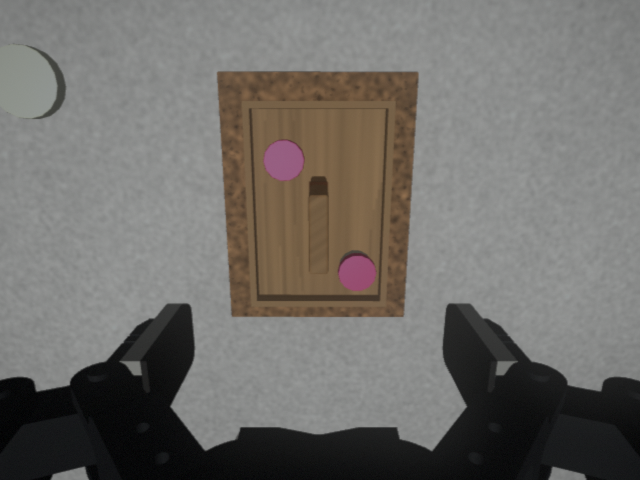

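The tray sits centred and aligned on the mat (mat corners near (218,72) and (404,317), tray within it), with both pots inside at (284,160) and (357,272). The gripper is clear.

```bash
python3 -c "
from workcell import env; print(env.hand_in())"
```

```text
the job is handed in; nothing more can be done
None
```

The tray with the pink-lidded pots is centred on the cork mat, aligned with its long sides, both pots still inside; I let go and handed the job in at about 12 s, but no verdict came back.

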